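# Load the sprung lever press and hang its weight

### The job

Press the thicker of the two banded card packs: lay it flat on the press bed with one short end pushed back flush and square against the fence, centred under the raised foot. Then hang the swan-neck weight by its V hook in the groove between the collars at the lever's free end, and ease it down slowly until the sprung lever carries all of its weight before you let go, so that the lever neither drops nor springs back and the weight hangs still. Do not force the foot down on the cards, and leave everything else where it is.

Things in the scene. Friction and masses are not known exactly. Their poses are not given: they have to be found in the camera images.
- pack_thick: the thicker of two banded packs of trimmed cards, 56 mm (its x) x 86 mm (its y) x 33 mm high, 0.1 kg, lying flat; can be gripped across its 56 mm. Origin: centre of its underside, z up. The thin pack looks the same but for its height; which lies where varies
- press: grey bench press, fixed. Origin: on the table below the middle of its fence's front face; +x back through the fence, +y along the lever from pivot to free end. Bed: 10 mm plate, x -100 to +50, y -152 to +58 mm. Fence 84 mm wide, top 35 mm above the table. Column at x +22, y -120 mm, pivot 185 mm above the table; lever over x +22. Nothing of it hangs over the bed in front of x -28 mm
- press_home (a point): point on the bed's top (10 mm above the table) at the middle of the fence's front face; axes as the press. The pack is home when an 86 mm long side runs along this x, its end touches the fence and its origin lies here in y: origin about 43 mm in front (-x)
- press_lever (a joint): lever angle, rad: 0 = raised by its spring (slopes 0.157 up to the free end), grows as the free end goes down, at most 0.36. Pivot to groove 260 mm, to foot 120 mm. Soft: the free end sinks about 26 mm until the foot meets the thick pack, then 10 to 50 mm more as the foot's spring yields, to where it just carries the weight; how far depends on the weight, which is not known beforehand
- groove (a point): point on the lever's axis in the middle of the groove: a round bar of 10 mm diameter, 20 mm long between two collars of 20 mm diameter, at the lever's free end, bar axis along the lever (its own y, pointing out from the pivot). About 226 mm above the table with the lever raised, 155 to 190 mm when loaded
- press_foot: the press's sprung foot: a rod with a level plate that hangs plumb from the lever and moves with it. Origin: on its pin in the lever
- foot_pad (a point): centre of the underside of the foot's rubber pad, 28 x 50 mm, which presses the end of the pack next to the fence; 55 mm above the table when raised, 12 mm over the thick pack
- hanger: steel swan-neck weight standing on the table, 0.38 to 0.78 kg, 170 mm tall: round weight 60 mm wide, 28 mm high, centred at x +5 mm; offset stem at x -36 mm with a flat grip tab on top; arm ending in a downward-open V hook. Origin: level with the underside, straight below the hook and the centre of mass; +x from stem to hook, z up. It hangs level, its underside 120 mm below the V's apex
- hook (a point): apex (inside top) of the V hook: 90 degree V open downward, legs 20 mm long in the x-z plane, 8 mm thick along y; the lever's bar must run along the hanger's y. The bar comes in from the open +x side or along y, between the hook (its lips end 106 mm above the underside) and the bent stem over the weight (44 mm). Seated, the apex is 7 mm above the bar axis
- grip (a point): centre of the grip tab: 26 mm (x) x 10 mm (y, the direction to grip across) x 34 mm high; 36 mm from the hook in -x and 35 mm above its apex; tab from 16 to 50 mm above the apex
- pack_thin: the thinner banded card pack, 56 x 86 x 23 mm; not to be used. Origin: centre of underside
- brass_weight: plain brass check weight with a knob, 29 mm wide, 46 mm tall, no hook; leave it. Origin: centre of underside
- glue: glue stick standing upright, 24 mm wide, 86 mm tall; leave it. Origin: centre of underside
- bone_folder: flat bone folder, 24 x 162 x 8 mm, lying; leave it. Origin: centre of underside
- marker: black felt marker, 18 x 135 x 20 mm, lying; leave it. Origin: centre of underside
- oil: small oil bottle with spout, 45 mm wide, 138 mm tall; leave it. Origin: centre of underside
- stapler: desk stapler, 36 x 150 x 66 mm; leave it. Origin: centre of underside
- tape: weighted tape dispenser, 62 x 160 x 98 mm; leave it. Origin: centre of underside

How it is judged (in metres and radians):
On the way, in this order (a step that is already met when the one before it is completed fails the run):
1. the thick pack lies home against the fence under the raised foot, let go (x of pack_thick in the frame of press_home between -0.0465 and -0.04 m and y of pack_thick in the frame of press_home between -0.01 and 0.01 m and z of pack_thick in the frame of press_home between -0.003 and 0.004 m and angle between the y axis of pack_thick and the x axis of press_home, either way round below 0.08 rad and value of joint press_lever below 0.03 rad and contact force between pack_thick and the fingers below 0.1 N), for 0.2 s.
2. the weight hangs by its hook in the groove, let go, and the lever is down (distance between hook and groove below 0.0115 m and contact force between hanger and press above 1 N and contact force between hanger and the fingers below 0.05 N and value of joint press_lever above 0.11 rad), for 0.3 s.
At the end, for the whole second after the job is handed in: Thick pack on the bed, end within 3 mm of the fence, centred within 10 mm, square within 0.08 rad, foot pressing on it; weight hanging in the groove, upright within 0.12 rad, all at rest (x of pack_thick in the frame of press_home between -0.0465 and -0.04 m and y of pack_thick in the frame of press_home between -0.01 and 0.01 m and z of pack_thick in the frame of press_home between -0.003 and 0.004 m and angle between the y axis of pack_thick and the x axis of press_home, either way round below 0.08 rad and distance between hook and groove below 0.0115 m and contact force between hanger and press above 1 N and contact force between press_foot and pack_thick above 0.6 N and angle between hanger's own z axis and vertical below 0.12 rad and linear speed of hanger below 0.03 m/s and angular speed of hanger below 0.3 rad/s and velocity of joint press_lever between -0.05 and 0.05 rad/s); the robot touches nothing.
It fails at once if the lever drops or springs back (faster than 0.22 rad/s, about 6 cm/s at its free end) (velocity of joint press_lever above 0.22 rad/s or velocity of joint press_lever below -0.22 rad/s).
It fails at once if the foot is forced on the cards with more than 18 N (contact force between press_foot and pack_thick above 18 N).
It fails at once if the hanging weight tips over or falls (angle between hanger's own z axis and vertical above 0.5 rad).
It fails at once if another thing is moved by more than 2 cm (distance of any of pack_thin, brass_weight, glue, bone_folder, marker, oil, stapler, tape from where it was at the start of the episode above 0.02 m).
It also fails if it takes over 72 s, if anything falls off the work surface, if the arm or the gripper's body presses on something with over 40 N, if the wrist force passes 120 N, or if a joint passes its speed limit or range.

### The arm

A 6-joint arm with a two-finger parallel gripper is mounted at the origin on the work surface; the furniture and walls round the work are solid. World frame = base frame: x ahead of the robot, y to its left, z up, the work surface at z = 0. Lengths are in m, angles in degrees, forces in N, time in s.
With the tool pointing down it reaches from about 0.3 to 0.75 m from the base axis. Payload 8.5 kg.
Tool frame: the origin (TCP) lies at the very end of the fingers, on their centre line; the grasp point (between the pads) lies 19 mm behind it; x points along the fingers, y is the direction in which the jaws open and shut, and the axes are right-handed (so a half turn about x gives the same grasp; the last joint's range is limited). The gripper opens to 85 mm and grips with 20 to 120 N. Pads are 22 mm wide; open, the fingers measure 114 mm over their backs; the gripper's body (76 mm by 85 mm) begins 54 mm behind the grasp point. The pads swing forward as they close: fully open they stand 13 mm farther back than shut.
Start: joints at [52.638, 21.807, 74.336, -0, 83.858, -12.336], TCP at [0.233, 0.498, 0.231] pointing down, gripper open.
Joint ranges: [-178.18, 178.18], [-50.72, 133.34], [12.68, 142.11], [-81.47, 261.47], [9.98, 163.14], [-165.26, 165.26]. Speed limits (degrees/s): [136.94, 136.94, 180, 180, 180, 180].

### API

Orientations are given as a 3x3 rotation matrix whose columns are the frame's x, y, z axes.
In Python, from rig import sensors, cams, env gives the robot as it stands.
- The arm moves only by the shell command python3 -m crank 'ROWS' [FORCE]. ROWS is a JSON object of lists of equal length, an entry for each row: "hand": the closure in counts, from 0 (fully open) to 255 (shut); "translation": the shift along the tool's x, y, z in m, a list of three; "dr": the turn, a rotation vector about the tool's x, y, z in rad, a list of three. A call has 1 to 5 rows; each row is the pose to reach, as a shift and turn from the pose commanded when the call began, along the tool's axes at that moment; what a row does not reach only later rows make up. A row lasts 1/10 s, in which the tool goes at most 50 mm and 8.59 degrees, less where a joint would pass 70% of its speed; a pose out of reach is approached as far as the arm can. A call with a gripper value outside its range is refused whole. The fingers move at their own pace and stop on an object; FORCE is the grip in N (left out, the last holds). Time passes only in rows, so rows that repeat a pose let the fingers close. It gives the time, the measured TCP pose, the force and the opening at its end, in the units of the state.
- sensors.observe(): the state, without advancing time (a new reading comes with each control period).
- cams.get_image(name): name is "scene" or "side" or "wrist"; returns (picture, depth): 480x640x3 uint8, blue, green, red; 480x640 float32, m along the optical axis (not along the pixel's ray), 0 where there is no reading.
- cams.calibration(name): a dict with "vertical_fov" (degrees; the focal length in pixels is half the picture's height over the tangent of half this angle, whatever the lens; pixels are square), "cx", "cy" (the principal point, pixels), "extrinsics" (4x4, takes a point from camera to world coordinates). Camera axes: x right, y down, z forward; pixel columns grow to the right and rows downward; lengths in m; the calibration is good to about 2 mm. The wrist camera is an equidistant fisheye: a pixel r from the principal point sees the ray r / f radians off the axis. A picture is of the moment at which its call begins: read the wrist's pose just before it. calibration takes no time and is no camera call; for the wrist camera it gives the pose at the moment of the call.
- env.close_job(): hands the job in, once; it reports no verdict.
The state is a dict: "time_s": time; "q": joint angles; "qvel": joint speeds; "joint_efforts": joint torques, N m; "position": TCP position; "tool_rot": TCP orientation; "ft_force": force on the tool from outside, world axes, zero at the start; "wrist_torque": the same for the moment, N m; "grip_width": finger opening in m.
Only numpy, scipy, OpenCV 4.12 (cv2) and the standard library are available. Lean on these libraries where they do the work, as an engineer would, in place of code of your own. Each camera call takes 0.05 s, during which the arm holds its last target. There are 200 camera calls.

## Working session

There is one attempt and no reset: what is moved stays moved. The work goes in short steps, Python scripts to look and compute and a shell command to move; the robot and the scene stay as the last step left them, time stands still between calls to the robot, and variables do not carry over. Pictures are saved under pics/ and viewed, about 8 in all and at most 12, crops included, and the job is handed in when it is done.

```bash
ls; mkdir -p pics
cat > h.py <<'E'
import numpy as np, cv2
from rig import sensors, cams, env
def grab(n):
    c=cams.calibration(n); im,d=cams.get_image(n); return im,d,c
def cloud(d,c):
    f=240/np.tan(np.radians(c["vertical_fov"])/2)
    v,u=np.mgrid[0:480,0:640]
    P=np.stack([(u-c["cx"])/f*d,(v-c["cy"])/f*d,d],-1)
    T=np.array(c["extrinsics"]); W=P@T[:3,:3].T+T[:3,3]; W[d<=0]=np.nan
    return W
E
python3 - <<'E'
from h import *
for n in("scene","side"):
    im,d,c=grab(n); cv2.imwrite(f"pics/{n}0.png",im); np.save(f"{n}.npy",cloud(d,c)); print(n,c)
    print((d>0).mean())
s=sensors.observe(); print(s)
E
```

```text
pics
scene {'vertical_fov': 46.98961353127668, 'cx': 324.78675465512646, 'cy': 241.5965645561468, 'extrinsics': array([[ 0.66202857, -0.5419549 ,  0.51769011, -0.282698  ],
       [-0.74936845, -0.49049036,  0.44482146, -0.6168768 ],
       [ 0.01284884, -0.68242515, -0.73084254,  1.25062876],
       [ 0.        ,  0.        ,  0.        ,  1.        ]])}
0.9959602864583333
side {'vertical_fov': 57.00700320046583, 'cx': 319.59871050188514, 'cy': 233.73214784895185, 'extrinsics': array([[ 0.99036069, -0.07550568,  0.11612321,  0.36418398],
       [-0.13832338, -0.4953349 ,  0.85761878, -0.91028756],
       [-0.00723521, -0.86541448, -0.50100441,  0.74214428],
       [ 0.        ,  0.        ,  0.        ,  1.        ]])}
0.9629264322916666
{'time_s': 0.1, 'q': array([ 5.26352045e+01,  2.18381724e+01,  7.43802380e+01, -1.69222878e-03,
        8.38583301e+01, -1.23350692e+01]), 'qvel': array([-0.01706014, -0.07565934, -0.2679671 , -0.14414558,  0.03593254,
        0.01283615]), 'joint_efforts': array([ 4.71406878e-03, -4.49223375e+01, -2.31658530e+01, -1.64103899e-04,
        3.64702653e-03, -3.73799321e-05]), 'position': array([0.23253416, 0.49812802, 0.23076477]), 'tool_rot': array([[-7.89509616e-04,  4.23085017e-01,  9.06089645e-01],
       [-1.08233870e-03,  9.06089035e-01, -4.23085675e-01],
       [-9.99999103e-01, -1.31472610e-03, -2.57444718e-04]]), 'ft_force': array([-0.34463356,  0.07447867, -0.45192352]), 'wrist_torque': array([ 0.00237601, -0.02915967, -0.07572821]), 'grip_width': 0.08516661164529271}
```

View pics/scene0.png

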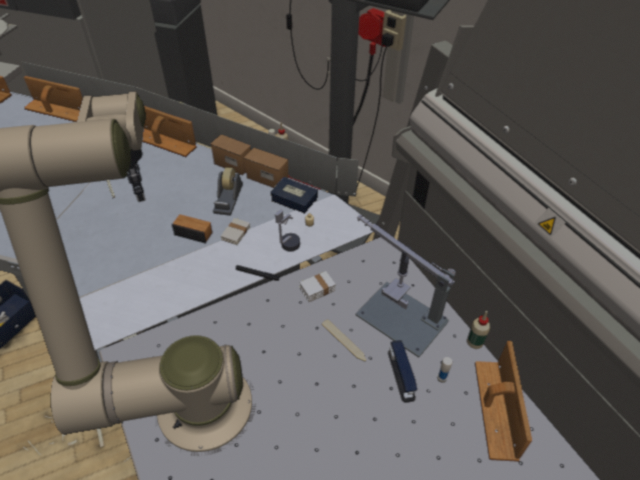

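View pics/side0.png

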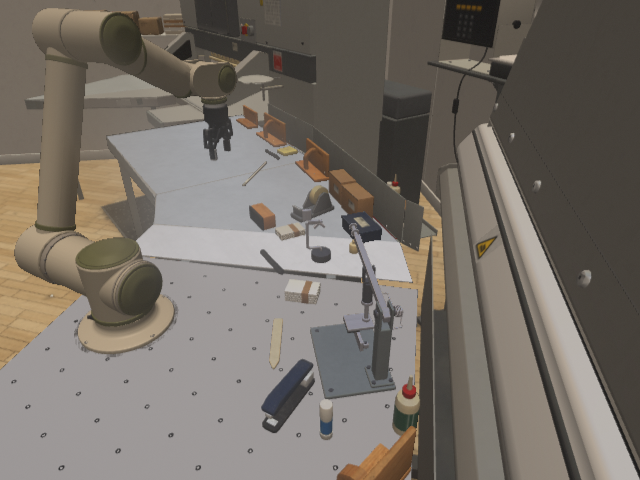

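The scene shows the packs at (235,231) and (318,286), the hanger at (288,240) and the press around (405,300), with the lever end at (362,218). Next I'll measure these from depth.

```bash
cat > m.py <<'E'
from h import *
def roi(W,box,z0,z1):
    x0,y0,x1,y1=box; P=W[y0:y1,x0:x1].reshape(-1,3); P=P[np.isfinite(P[:,0])]
    return P[(P[:,2]>z0)&(P[:,2]<z1)]
def rect(P):
    (c,s,a)=cv2.minAreaRect((P[:,:2]*1000).astype(np.float32)); return np.round(c,1),np.round(s,1),round(a,1),len(P)
E
python3 - <<'E'
from m import *
S=np.load("scene.npy"); D=np.load("side.npy")
print("table z",[np.round(W[y,x],4) for W,x,y in((S,280,330),(S,300,400),(D,200,330),(D,230,400))])
for nm,W,b in(("near",S,(298,270,340,302)),("far",S,(218,215,252,245)),("near",D,(282,275,325,306)),("far",D,(270,220,305,242))):
    P=roi(W,b,.012,.06); z=P[:,2]; print(nm,np.percentile(z,[5,50,90,98]).round(4)); zt=np.percentile(z,90); print(rect(P[z>zt-.005]), rect(P))
for nm,W,b in(("S",S,(350,270,450,352)),("D",D,(305,310,400,402))):
    P=roi(W,b,.005,.015); print("bed",nm,rect(P),np.median(P[:,2]))
for nm,W,b in(("S",S,(355,205,460,285)),("D",D,(343,215,395,320))):
    P=roi(W,b,.15,.26); print("lever",nm,len(P)); 
    for lo in np.arange(.15,.26,.02):
        Q=P[(P[:,2]>=lo)&(P[:,2]<lo+.02)]
        if len(Q): print(lo.round(2),len(Q),Q.mean(0).round(4),np.ptp(Q,0).round(3))
for nm,W,b in(("S",S,(270,205,305,252)),("D",D,(300,218,335,265))):
    P=roi(W,b,.005,.2); print("hanger",nm,len(P))
    for lo in np.arange(0,.18,.01):
        Q=P[(P[:,2]>=lo)&(P[:,2]<lo+.01)]
        if len(Q): print(lo.round(2),len(Q),np.median(Q,0).round(4),Q.min(0).round(3)[:2],Q.max(0).round(3)[:2])
E
python3 - <<'E'
import cv2
a=cv2.imread("pics/scene0.png")[195:365,260:470]; cv2.imwrite("pics/c1.png",cv2.resize(a,None,fx=3.5,fy=3.5,interpolation=2))
b=cv2.imread("pics/side0.png")[190:400,260:430]; cv2.imwrite("pics/c2.png",cv2.resize(b,None,fx=2.8,fy=2.8,interpolation=2))
E
```

```text
table z [array([0.2779, 0.0178, 0.0005]), array([ 0.1665, -0.1606, -0.0021]), array([ 1.825e-01, -6.050e-02, -1.000e-04]), array([ 0.2627, -0.2824,  0.0013])]
near [0.0156 0.0321 0.0364 0.0383]
(array([444.4,  34.2]), array([58.6, 85.5]), 71.3, 357) (array([445.6,  33.9]), array([62.2, 89.3]), 71.9, 618)
far [0.0153 0.0228 0.0266 0.0288]
(array([439.4, 371.7]), array([89.4, 57.2]), 18.1, 268) (array([439.9, 373.1]), array([92.7, 60. ]), 17.6, 423)
near [0.0149 0.0322 0.0345 0.0355]
(array([444.4,  35.2]), array([63.3, 85.9]), 71.3, 440) (array([444.4,  34.8]), array([64.1, 86.6]), 72.3, 628)
far [0.0136 0.0225 0.0253 0.0269]
(array([430.8, 392.3]), array([ 87. , 107.2]), 20.4, 247) (array([430.8, 392.3]), array([ 87.8, 106.6]), 19.8, 327)
bed S (array([ 547.7, -184.1]), array([284.5, 282. ]), 40.2, 2961) 0.010477217015645302
bed D (array([ 528.7, -188.2]), array([272.2, 196.1]), 76.3, 3708) 0.010925607693428652
lever S 2599
0.15 604 [ 0.7207 -0.1519  0.1598] [0.237 0.265 0.02 ]
0.17 591 [ 0.6975 -0.1727  0.1805] [0.237 0.245 0.02 ]
0.19 857 [ 0.6366 -0.2014  0.1992] [0.23  0.224 0.02
[... 1659 characters left out ...]
3 24 [0.5183 0.2109 0.0313] [0.493 0.198] [0.536 0.22 ]
0.04 35 [0.4964 0.2095 0.044 ] [0.474 0.204] [0.52  0.217]
0.05 8 [0.4772 0.2083 0.057 ] [0.474 0.204] [0.481 0.212]
0.06 10 [0.4778 0.2093 0.0667] [0.475 0.207] [0.481 0.213]
0.07 7 [0.4781 0.2106 0.0748] [0.475 0.208] [0.481 0.214]
0.08 10 [0.4781 0.2109 0.0849] [0.475 0.206] [0.482 0.215]
0.09 7 [0.4786 0.2114 0.0932] [0.476 0.207] [0.482 0.213]
0.1 10 [0.4786 0.2102 0.105 ] [0.475 0.206] [0.53  0.216]
0.11 29 [0.503  0.212  0.1155] [0.476 0.206] [0.53  0.217]
0.12 37 [0.5024 0.211  0.1254] [0.476 0.203] [0.521 0.215]
0.13 38 [0.497  0.2098 0.1331] [0.468 0.206] [0.521 0.217]
0.14 19 [0.4762 0.2074 0.1432] [0.465 0.203] [0.488 0.209]
```

View pics/c1.png

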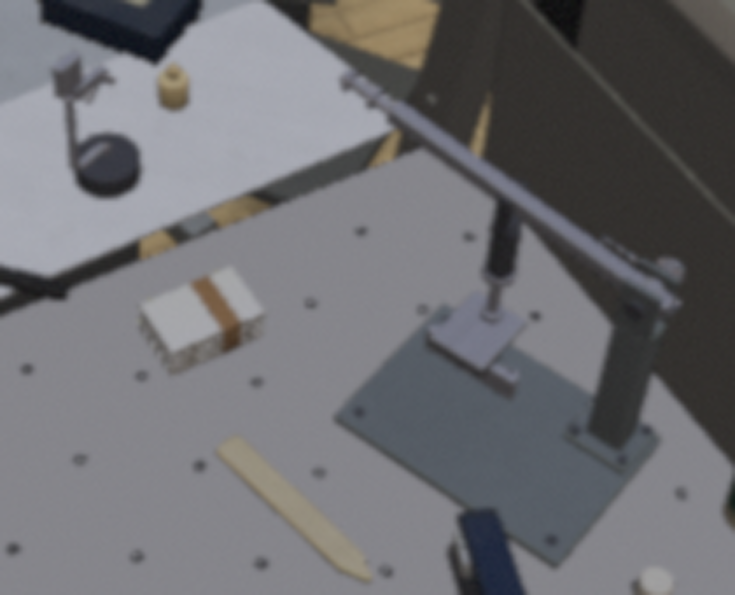

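View pics/c2.png

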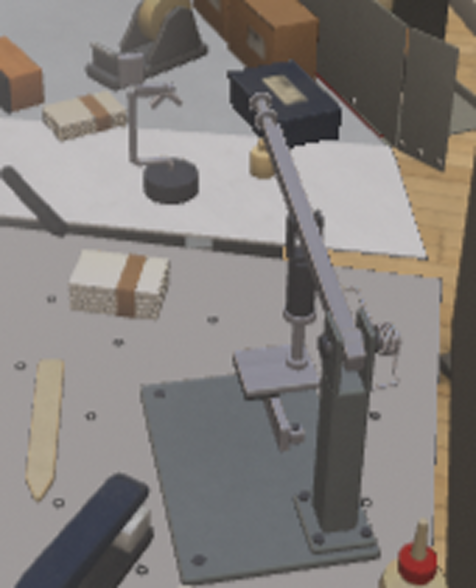

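The near pack is the thick one, with its top at about 33 mm; the far one measures about 23 mm. Next I'll fit the press pose from the bed corners and the lever line, and the hanger's yaw.

Run:
```python
from m import *
from h import *
def cast(c,uv,z):
    f=240/np.tan(np.radians(c["vertical_fov"])/2); T=np.array(c["extrinsics"])
    r=T[:3,:3]@np.array([(uv[0]-c["cx"])/f,(uv[1]-c["cy"])/f,1]); o=T[:3,3]; return (o+r*(z-o[2])/r[2])[:2]
cs,cd=cams.calibration("scene"),cams.calibration("side")
mod={'fl':(-.1,.058),'fr':(-.1,-.152),'br':(.05,-.152),'bl':(.05,.058)}
A=[];B=[]
for c,l in((cs,{'fl':(355.7,314.4),'fr':(419.1,356.7),'br':(448,319.9),'bl':(387.1,282.1)}),(cd,{'fl':(310.7,328.6),'fr':(326.8,397.9),'br':(395,387.5)})):
    n=len(A)
    for k,uv in l.items(): A.append(mod[k]);B.append(cast(c,uv,.01))
    a,b=np.array(A[n:]),np.array(B[n:])
    def fit(a,b):
        am,bm=a.mean(0),b.mean(0); H=(a-am).T@(b-bm); th=np.arctan2(H[0,1]-H[1,0],H[0,0]+H[1,1])
        R=np.array([[np.cos(th),-np.sin(th)],[np.sin(th),np.cos(th)]]); t=bm-R@am
        return th,t,((a@R.T+t-b)*1000).round(1).tolist()
    print(fit(a,b))
th,t,e=fit(np.array(A),np.array(B)); print("all",np.degrees(th),t,e)
R=np.array([[np.cos(th),-np.sin(th)],[np.sin(th),np.cos(th)]])
S=np.load("scene.npy"); D=np.load("side.npy")
# lever points & tab in press frame
for nm,W in(("S",S),("D",D)):
    P=W.reshape(-1,3); P=P[np.isfinite(P[:,0])]
    q=(P[:,:2]-t)@R; 
    m=(abs(q[:,0]-.022)<.025)&(q[:,1]>-.13)&(q[:,1]<.17)&(abs(P[:,2]-(.185+.157*(q[:,1]+.12)))<.025)
    Q=np.c_[q,P[:,2]][m]
    print(nm,len(Q),"ymax",Q[:,1].max())
    for lo in np.arange(-.12,.17,.02):
        s=Q[(Q[:,1]>=lo)&(Q[:,1]<lo+.02)]
        if len(s)>3: print(lo.round(2),len(s),((s[:,0].min()+s[:,0].max())/2).round(4),np.median(s[:,0]).round(4),np.ptp(s[:,0]).round(3),s[:,2].max().round(4))
    m=(abs(P[:,0]-.495)<.045)&(abs(P[:,1]-.211)<.02)
    for a,b in((.10,.135),(.138,.18)):
        s=P[m&(P[:,2]>a)&(P[:,2]<b)]; s2=s[:,:2]-s[:,:2].mean(0); v=np.linalg.svd(s2,full_matrices=False)[2][0]
        print("hang",a,len(s),s.mean(0),np.degrees(np.arctan(v[1]/v[0])),rect(s))
    s=P[(abs(P[:,0]-.52)<.05)&(abs(P[:,1]-.211)<.045)&(P[:,2]>.018)&(P[:,2]<.034)]; print("disc",cv2.minEnclosingCircle((s[:,:2]*1000).astype(np.float32)))
g=R@np.array([.022,-.12+.26*np.cos(.157)])+t; print("groove",g)
```

```text
(np.float64(0.03322809573564929), array([ 0.54914627, -0.15751439]), [[-1.1, 2.4], [-0.6, -1.5], [1.5, -3.8], [0.3, 2.9]])
(np.float64(0.029805736366445665), array([ 0.54968867, -0.15860906]), [[-1.5, 2.6], [-2.7, -0.8], [4.1, -1.8]])
all 1.8555331586860075 [ 0.54930943 -0.1579424 ] [[-0.9, 2.1], [-0.6, -1.9], [1.6, -4.3], [0.5, 2.4], [-2.0, 3.0], [-2.7, -0.4], [4.1, -1.0]]
S 1009 ymax 0.15706632955977926
-0.12 149 0.0232 0.0108 0.047 0.2076
-0.1 64 0.0288 0.0183 0.033 0.2049
-0.08 71 0.0293 0.0194 0.033 0.2066
-0.06 65 0.0212 0.019 0.018 0.2099
-0.04 60 0.0224 0.0179 0.019 0.2124
-0.02 92 0.0207 0.0184 0.031 0.2158
0.0 81 0.0212 0.017 0.028 0.2199
0.02 58 0.0204 0.0189 0.016 0.2239
0.04 58 0.0219 0.0185 0.018 0.2263
0.06 54 0.0215 0.019 0.017 0.2299
0.08 55 0.0224 0.0188 0.02 0.2323
0.1 42 0.0235 0.0194 0.017 0.2336
0.12 38 0.0223 0.0209 0.018 0.2359
0.14 36 0.0233 0.0202 0.021 0.2426
hang 0.1 82 [0.50067174 0.21271368 0.12234261] 2.133560151724759 (array([505.3, 213. ]), array([58.5, 11.7]), 1.8, 82)
hang 0.138 90 [0.47746751 0.20967145 0.1587047 ] 0.2450407613415077 (array([485.2,
[... 267 characters left out ...]
014 0.2068
-0.04 60 0.0202 0.0179 0.014 0.2108
-0.02 115 0.0209 0.0148 0.027 0.2156
0.0 74 0.0202 0.0179 0.026 0.2174
0.02 56 0.0207 0.0185 0.014 0.22
0.04 45 0.0206 0.0189 0.014 0.2236
0.06 50 0.0207 0.0181 0.014 0.2265
0.08 44 0.0207 0.0188 0.015 0.2305
0.1 32 0.0207 0.0198 0.013 0.231
0.12 38 0.0207 0.0192 0.018 0.2339
0.14 40 0.0214 0.0196 0.018 0.2387
hang 0.1 106 [0.49983141 0.21086744 0.12276397] 2.608890354625421 (array([502.5, 210.8]), array([54.5, 12.8]), 2.7, 106)
hang 0.138 102 [0.47673589 0.2082701  0.15677417] 1.632873587792422 (array([476.8, 209.1]), array([14. , 23.5]), 82.1, 102)
disc ((517.716064453125, 211.81484985351562), 31.3802490234375)
groove [ 0.5668683  -0.02049958]
```

```bash
cat > goto.py <<'E'
import sys
from h import *
from scipy.spatial.transform import Rotation as R
x,y,z,phi=map(float,sys.argv[1:5]); s=sensors.observe(); p=np.array(s["position"]); T=np.array(s["tool_rot"])
c,q=np.cos(np.radians(phi)),np.sin(np.radians(phi))
G=np.array([[0,c,q],[0,q,-c],[-1,0,0]])
print("at",p.round(4),"t",round(s["time_s"],2),"F",np.round(s["ft_force"],1),"w",round(s["grip_width"],4),"yaw",np.degrees(np.arctan2(T[1,1],T[0,1])).round(2))
print("shift",(T.T@(np.array([x,y,z])-p)).round(4),"dr",R.from_matrix(T.T@G).as_rotvec().round(4))
E
python3 goto.py .430 .039 .12 71.3
```

```text
at [0.2325 0.4981 0.2308] t 0.1 F [-0.3  0.1 -0.5] w 0.0852 yaw 64.97
shift [ 0.1111 -0.3323  0.3732] dr [-0.1105 -0.0003  0.0013]
```

```bash
python3 -m crank '{"hand":[0,0,0,0,0],"translation":[[0,-0.03,0.034],[0,-0.06,0.068],[0,-0.09,0.102],[0,-0.12,0.136],[0,-0.15,0.17]],"dr":[[-0.02,0,0],[-0.05,0,0],[-0.08,0,0],[-0.11,0,0],[-0.11,0,0]]}' 60
python3 goto.py .430 .039 .12 71.3
```

```text
time_s: 0.6
position: [0.3234, 0.2888, 0.2312]
tool_rot: [[-0.0, 0.32, 0.947], [-0.0, 0.947, -0.32], [-1.0, -0.0, -0.0]]
ft_force: [0.9, 1.1, 0.2]
grip_width: 0.0856
at [0.3234 0.2888 0.2312] t 0.6 F [0.9 1.1 0.2] w 0.0856 yaw 71.35
shift [ 0.1112 -0.2026  0.1809] dr [ 0.0009 -0.0002  0.0003]
```

```bash
python3 -m crank '{"hand":[0,0,0,0,0],"translation":[[0.0,-0.035,0.031],[0.01,-0.07,0.062],[0.03,-0.105,0.093],[0.045,-0.14,0.124],[0.06,-0.17,0.152]],"dr":[[0,0,0],[0,0,0],[0,0,0],[0,0,0],[0,0,0]]}'
python3 -m crank '{"hand":[0,0,0],"translation":[[0.02,-0.02,0.019],[0.02,-0.02,0.019],[0.02,-0.02,0.019]],"dr":[[0,0,0],[0,0,0],[0,0,0]]}'
python3 goto.py .430 .039 .012 71.3
python3 - <<'E'
from h import *
im,d,c=grab("wrist"); cv2.imwrite("pics/w1.png",im)
E
```

```text
time_s: 1.1
position: [0.4129, 0.0786, 0.1706]
tool_rot: [[-0.0, 0.322, 0.947], [-0.0, 0.947, -0.322], [-1.0, -0.0, -0.0]]
ft_force: [0.4, 0.8, 0.7]
grip_width: 0.0852
time_s: 1.4
position: [0.424, 0.0555, 0.151]
tool_rot: [[-0.001, 0.322, 0.947], [0.0, 0.947, -0.322], [-1.0, -0.0, -0.002]]
ft_force: [0.9, 0.4, 0.0]
grip_width: 0.0852
at [0.424  0.0555 0.151 ] t 1.4 F [0.9 0.4 0. ] w 0.0852 yaw 71.2
shift [ 0.139  -0.0136  0.0112] dr [-0.0018 -0.0015  0.0001]
```

View pics/w1.png

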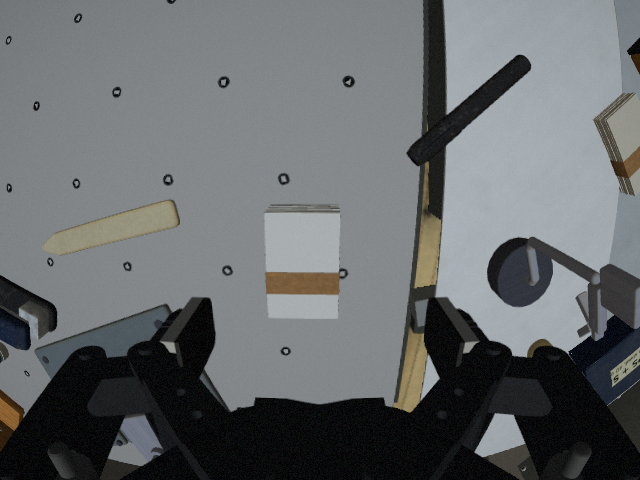

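The wrist view shows the pack at (302,265), square to the jaws and 16 px off their centre, which agrees with the shift still to make. I'll descend and grip.

```bash
python3 -m crank '{"hand":[0,0,0,0,0],"translation":[[0.02,-0.013,0.011],[0.06,-0.013,0.011],[0.1,-0.013,0.011],[0.13,-0.013,0.011],[0.14,-0.013,0.011]],"dr":[[0,0,0],[0,0,0],[0,0,0],[0,0,0],[0,0,0]]}'
python3 -m crank '{"hand":[40,80,120,160,200],"translation":[[0,0,0],[0,0,0],[0,0,0],[0,0,0],[0,0,0]],"dr":[[0,0,0],[0,0,0],[0,0,0],[0,0,0],[0,0,0]]}' 30
python3 -m crank '{"hand":[200,200,200],"translation":[[0,0,0],[0,0,0],[0,0,0]],"dr":[[0,0,0],[0,0,0],[0,0,0]]}'
python3 goto.py .476 -.160 .09 91.8
```

```text
time_s: 1.95
position: [0.4294, 0.041, 0.0099]
tool_rot: [[-0.003, 0.319, 0.948], [0.001, 0.948, -0.319], [-1.0, -0.0, -0.003]]
ft_force: [1.1, -0.4, -0.5]
grip_width: 0.0854
time_s: 2.45
position: [0.4313, 0.04, 0.0129]
tool_rot: [[0.003, 0.321, 0.947], [-0.0, 0.947, -0.321], [-1.0, 0.001, 0.003]]
ft_force: [-1.0, 2.7, 8.3]
grip_width: 0.0544
time_s: 2.75
position: [0.4313, 0.04, 0.0129]
tool_rot: [[0.003, 0.321, 0.947], [-0.0, 0.947, -0.321], [-1.0, 0.001, 0.003]]
ft_force: [-0.8, 3.1, 7.8]
grip_width: 0.0541
at [0.4313 0.04   0.0129] t 2.75 F [-0.8  3.1  7.8] w 0.0541 yaw 71.29
shift [-0.0769 -0.175   0.1067] dr [-3.58e-01  3.40e-03 -2.00e-04]
```

```bash
python3 -m crank '{"hand":[200,200,200,200,200],"translation":[[-0.02,0,0],[-0.05,0,0],[-0.08,0,0],[-0.08,-0.03,0.018],[-0.08,-0.06,0.035]],"dr":[[0,0,0],[0,0,0],[-0.05,0,0],[-0.15,0,0],[-0.25,0,0]]}'
python3 goto.py .463 -.1608 .09 91.8
python3 - <<'E'
from m import *
for n in("scene","side"):
    P=np.load(n+".npy").reshape(-1,3)
    P=P[(P[:,0]>.3)&(P[:,0]<.52)&(P[:,1]>-.42)&(P[:,1]<-.13)&(P[:,2]>.02)&(P[:,2]<.09)]
    print(n,rect(P),P[P[:,1].argmax()],P[P[:,0].argmax()])
E
```

```text
time_s: 3.25
position: [0.445, -0.0288, 0.0933]
tool_rot: [[0.004, 0.07, 0.998], [-0.001, 0.998, -0.07], [-1.0, -0.001, 0.004]]
ft_force: [1.7, 0.0, -1.0]
grip_width: 0.0541
at [ 0.445  -0.0288  0.0933] t 3.25 F [ 1.7  0.  -1. ] w 0.0541 yaw 85.96
shift [ 0.0036 -0.1304  0.0272] dr [-0.1019  0.004   0.0013]
scene (array([ 428.8, -255.5]), array([265.1, 133. ]), 72.2, 931) [ 0.47460618 -0.13353269  0.02035684] [ 0.49565034 -0.13780369  0.02123236]
side (array([ 418.6, -336.9]), array([143.6, 125.8]), 51.8, 1609) [ 0.41494209 -0.24675197  0.05723924] [ 0.45486956 -0.38662918  0.08550463]
```

```bash
python3 -m crank '{"hand":[200,200,200,200,200],"translation":[[0,-0.04,0.008],[0,-0.08,0.016],[0,-0.115,0.023],[0,-0.13,0.026],[0,-0.13,0.026]],"dr":[[-0.04,0,0],[-0.08,0,0],[-0.1,0,0],[-0.1,0,0],[-0.1,0,0]]}'
python3 goto.py .463 -.1608 .024 91.8
```

```text
time_s: 3.75
position: [0.4605, -0.1613, 0.0919]
tool_rot: [[0.001, -0.02, 1.0], [-0.001, 1.0, 0.02], [-1.0, -0.001, 0.001]]
ft_force: [-0.2, 0.3, -0.7]
grip_width: 0.0541
at [ 0.4605 -0.1613  0.0919] t 3.75 F [-0.2  0.3 -0.7] w 0.0541 yaw 91.17
shift [0.0679 0.0005 0.0024] dr [-0.011   0.0012  0.0009]
```

```bash
python3 -m crank '{"hand":[200,200,200,200,200],"translation":[[0.02,0,0],[0.04,0,0],[0.055,0,0.001],[0.062,0,0.001],[0.066,0,0.001]],"dr":[[-0.01,0,0],[-0.01,0,0],[-0.01,0,0],[-0.01,0,0],[-0.01,0,0]]}'
python3 -m crank '{"hand":[200,200,200],"translation":[[0,0,0],[0.001,0,0],[0.001,0,0]],"dr":[[0,0,0],[0,0,0],[0,0,0]]}'
python3 - <<'E'
from h import *
im,d,c=grab("side"); cv2.imwrite("pics/s2.png",cv2.resize(im[240:400,260:430],None,fx=3.5,fy=3.5,interpolation=2))
E
```

```text
time_s: 4.25
position: [0.4612, -0.1588, 0.0253]
tool_rot: [[-0.0, -0.034, 0.999], [0.0, 0.999, 0.034], [-1.0, 0.0, -0.0]]
ft_force: [0.0, -0.3, -0.7]
grip_width: 0.0541
time_s: 4.55
position: [0.4615, -0.1598, 0.0248]
tool_rot: [[0.001, -0.033, 0.999], [-0.0, 0.999, 0.033], [-1.0, -0.001, 0.001]]
ft_force: [-0.2, 0.4, -0.8]
grip_width: 0.054
```

View pics/s2.png

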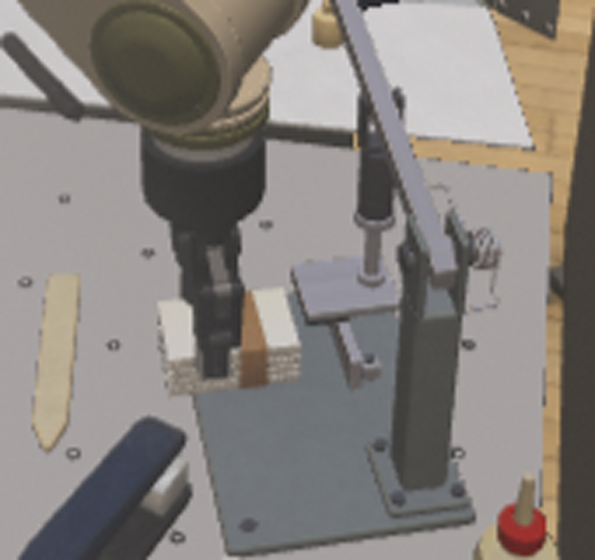

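The pack is held just above the front of the bed, clear of the foot plate. Now I'll lower it, open, lift and back off.

```bash
python3 -m crank '{"hand":[200,200,120,60,30],"translation":[[0.001,0,0],[0.002,0,0],[0.002,0,0],[0.002,0,0],[0.002,0,0]],"dr":[[0,0,0],[0,0,0],[0,0,0],[0,0,0],[0,0,0]]}'
python3 -m crank '{"hand":[30,30,30,30,30],"translation":[[-0.02,0,0],[-0.06,0,0],[-0.08,0,-0.03],[-0.08,0,-0.06],[-0.08,0,-0.065]],"dr":[[0,0,0],[0,0,0],[0,0,0],[0,0,0],[0,0,0]]}'
python3 -m crank '{"hand":[130,130,130,130],"translation":[[0,0,0],[0,0,0],[0,0,0],[0,0,0]],"dr":[[0,0,0],[0,0,0],[0,0,0],[0,0,0]]}'
python3 goto.py .420 -.162 .022 91.8
python3 - <<'E'
from m import *
R_=np.radians(1.85);R=np.array([[np.cos(R_),-np.sin(R_)],[np.sin(R_),np.cos(R_)]]);t=np.array([.549,-.158])
for n in("scene","side"):
    im,d,c=grab(n); P=cloud(d,c).reshape(-1,3); P=P[(abs(P[:,0]-.47)<.1)&(abs(P[:,1]+.16)<.06)&(abs(P[:,2]-.041)<.006)]
    P[:,:2]=(P[:,:2]-t)@R; print(n,rect(P),P.min(0),P.max(0))
    cv2.imwrite(f"pics/{n}3.png",im)
E
```

```text
time_s: 5.1
position: [0.4613, -0.1599, 0.0223]
tool_rot: [[0.0, -0.033, 0.999], [-0.0, 0.999, 0.033], [-1.0, -0.0, 0.0]]
ft_force: [-0.0, -0.5, -0.5]
grip_width: 0.0751
time_s: 5.6
position: [0.3942, -0.1615, 0.1027]
tool_rot: [[-0.001, -0.032, 0.999], [0.0, 0.999, 0.032], [-1.0, 0.0, -0.001]]
ft_force: [0.9, -0.3, 0.4]
grip_width: 0.0756
time_s: 6.0
position: [0.3969, -0.162, 0.102]
tool_rot: [[-0.0, -0.034, 0.999], [0.0, 0.999, 0.034], [-1.0, 0.0, -0.0]]
ft_force: [-0.5, -0.0, 0.1]
grip_width: 0.042
at [ 0.3969 -0.162   0.102 ] t 6.0 F [-0.5 -0.   0.1] w 0.042 yaw 91.93
shift [ 0.08   -0.0008  0.0231] dr [ 0.0023 -0.0002 -0.0002]
scene (array([-54.,   3.]), array([ 82.4, 126.4]), 90.0, 247) [-0.11713312 -0.03825587  0.03519759] [0.0092351  0.04411179 0.04688839]
side (array([-54.9,  -1.2]), array([ 63.8, 126.1]), 83.9, 760) [-0.11638977 -0.03951722  0.03500247] [0.00630149 0.03057985 0.04665633]
```

```bash
python3 -m crank '{"hand":[130,130,130,130,130],"translation":[[0.03,0,0.01],[0.06,0,0.013],[0.076,0,0.013],[0.078,0,0.018],[0.078,0,0.022]],"dr":[[0,0,0],[0,0,0],[0,0,0],[0,0,0],[0,0,0]]}'
python3 -m crank '{"hand":[130,130,130,130,130],"translation":[[0,0,0.004],[0,0,0.008],[0,0,0.012],[0,0,0.016],[0,0,0.02]],"dr":[[0,0,0],[0,0,0],[0,0,0],[0,0,0],[0,0,0]]}'
python3 -m crank '{"hand":[130,130,130,130,130],"translation":[[0,0,0.002],[0,0,0.004],[0,0,0.006],[0,0,0.006],[0,0,0.006]],"dr":[[0,0,0],[0,0,0],[0,0,0],[0,0,0],[0,0,0]]}'
```

```text
time_s: 6.6
position: [0.4189, -0.1613, 0.0244]
tool_rot: [[-0.0, -0.033, 0.999], [0.0, 0.999, 0.033], [-1.0, 0.0, -0.0]]
ft_force: [0.0, 0.1, 0.3]
grip_width: 0.042
time_s: 7.1
position: [0.4386, -0.1606, 0.0245]
tool_rot: [[0.0, -0.033, 0.999], [-0.0, 0.999, 0.033], [-1.0, -0.0, 0.0]]
ft_force: [-0.5, 1.1, -0.8]
grip_width: 0.042
time_s: 7.6
position: [0.4444, -0.1604, 0.0243]
tool_rot: [[0.0, -0.033, 0.999], [-0.0, 0.999, 0.033], [-1.0, -0.0, 0.0]]
ft_force: [0.1, -0.1, 0.7]
grip_width: 0.0421
```

```bash
for i in 1 ; do python3 -m crank '{"hand":[130,130,130,130],"translation":[[0,0,0.002],[0,0,0.004],[0,0,0.005],[0,0,0.005]],"dr":[[0,0,0],[0,0,0],[0,0,0],[0,0,0]]}'; done
python3 -m crank '{"hand":[130,130,130],"translation":[[0,0,0.001],[0,0,0.002],[0,0,0.002]],"dr":[[0,0,0],[0,0,0],[0,0,0]]}'
python3 - <<'E'
from m import *
R_=np.radians(1.85);R=np.array([[np.cos(R_),-np.sin(R_)],[np.sin(R_),np.cos(R_)]]);t=np.array([.549,-.158])
for n in("side",):
    im,d,c=grab(n); P=cloud(d,c).reshape(-1,3); P=P[(abs(P[:,0]-.47)<.1)&(abs(P[:,1]+.16)<.06)&(abs(P[:,2]-.041)<.005)]
    P[:,:2]=(P[:,:2]-t)@R; P=P[P[:,0]<-.035]; print(n,rect(P),P.min(0),P.max(0))
E
```

```text
time_s: 8.0
position: [0.4495, -0.1602, 0.0243]
tool_rot: [[0.0, -0.033, 0.999], [-0.0, 0.999, 0.033], [-1.0, -0.0, 0.0]]
ft_force: [0.7, -0.4, 0.3]
grip_width: 0.0416
time_s: 8.3
position: [0.4514, -0.1602, 0.0243]
tool_rot: [[0.0, -0.033, 0.999], [-0.0, 0.999, 0.033], [-1.0, -0.0, 0.0]]
ft_force: [0.1, -1.2, 0.9]
grip_width: 0.0421
side (array([-72.2,  -2.1]), array([74.3, 64.3]), 0.3, 386) [-0.10926256 -0.03440189  0.03600899] [-0.03523928  0.03026309  0.04586421]
```

```bash
python3 -m crank '{"hand":[130,130,130],"translation":[[0,0,0.001],[0,0,0.002],[0,0,0.002]],"dr":[[0,0,0],[0,0,0],[0,0,0]]}'
python3 -m crank '{"hand":[130,130,130],"translation":[[0,0,0.001],[0,0,0.002],[0,0,0.002]],"dr":[[0,0,0],[0,0,0],[0,0,0]]}'
```

```text
time_s: 8.65
position: [0.4531, -0.16, 0.0243]
tool_rot: [[-0.001, -0.033, 0.999], [0.0, 0.999, 0.033], [-1.0, 0.0, -0.001]]
ft_force: [-0.7, 0.7, 1.0]
grip_width: 0.0419
time_s: 8.95
position: [0.4532, -0.1598, 0.0243]
tool_rot: [[-0.005, -0.033, 0.999], [0.001, 0.999, 0.033], [-1.0, 0.001, -0.005]]
ft_force: [-12.5, -3.4, 8.0]
grip_width: 0.0419
```

Contact with the fence reads 12 N. Now I'll back off and check.

```bash
python3 -m crank '{"hand":[130,130,130,130,130],"translation":[[0,0,-0.01],[0,0,-0.03],[-0.04,0,-0.035],[-0.09,0,-0.035],[-0.135,0,-0.035]],"dr":[[0,0,0],[0,0,0],[0,0,0],[0,0,0],[0,0,0]]}'
python3 -m crank '{"hand":[70,70,70,70,70],"translation":[[-0.04,0.02,0],[-0.06,0.06,0],[-0.06,0.11,0.0],[-0.06,0.155,0.0],[-0.06,0.2,0.01]],"dr":[[0,0,0],[0,0,0],[0,0,0],[0,0,0],[0,0,0]]}'
python3 - <<'E'
from m import *
R_=np.radians(1.85);R=np.array([[np.cos(R_),-np.sin(R_)],[np.sin(R_),np.cos(R_)]]);t=np.array([.549,-.158])
for n in("scene","side"):
    im,d,c=grab(n); P=cloud(d,c).reshape(-1,3); P=P[(abs(P[:,0]-.47)<.1)&(abs(P[:,1]+.16)<.06)&(abs(P[:,2]-.041)<.005)]
    P[:,:2]=(P[:,:2]-t)@R; P=P[P[:,0]<-.035]; print(n,rect(P),P.min(0),P.max(0))
    cv2.imwrite(f"pics/{n}4.png",cv2.resize(im[190:400,260:480],None,fx=2.8,fy=2.8,interpolation=2))
E
python3 goto.py .478 .211 .22 92
```

```text
time_s: 9.45
position: [0.4199, -0.1611, 0.1613]
tool_rot: [[0.001, -0.033, 0.999], [-0.0, 0.999, 0.033], [-1.0, -0.0, 0.001]]
ft_force: [0.3, -1.1, -0.5]
grip_width: 0.0419
time_s: 9.95
position: [0.4227, 0.0408, 0.2197]
tool_rot: [[0.001, -0.033, 0.999], [0.0, 0.999, 0.033], [-1.0, 0.0, 0.001]]
ft_force: [1.3, -0.3, -0.2]
grip_width: 0.0619
scene (array([-61.3,   2.3]), array([57.3, 52.7]), 89.9, 301) [-0.08768452 -0.02636882  0.03610569] [-0.03501495  0.03100977  0.04599559]
side (array([-60.8,   1.4]), array([59.2, 51.3]), 89.8, 425) [-0.08651189 -0.02816677  0.03627663] [-0.03509035  0.03086007  0.04585173]
at [0.4234 0.0434 0.2195] t 10.05 F [ 0.5 -0.7  1. ] w 0.062 yaw 92.27
shift [-0.0002  0.1653  0.0612] dr [ 0.0047  0.0014 -0.0012]
```

View pics/scene4.png

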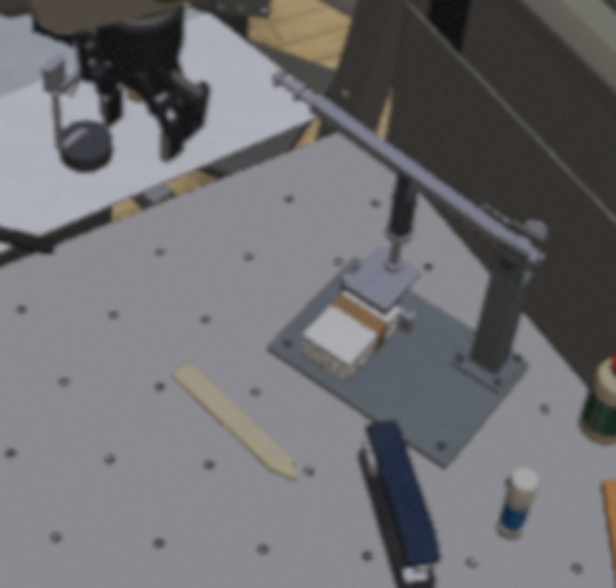

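The pack is home: rear end at x ≈ −87 mm, square to 0.2°, and about 2 mm off centre in y. Now the hanger.

```bash
python3 -m crank '{"hand":[70,70,70,70,70],"translation":[[0,0.04,0.015],[0,0.08,0.03],[0,0.12,0.045],[0,0.15,0.058],[0,0.164,0.061]],"dr":[[0,0,0],[0,0,0],[0,0,0],[0,0,0],[0,0,0]]}'
python3 -m crank '{"hand":[70,70],"translation":[[0,0,0],[0,0,0]],"dr":[[0,0,0],[0,0,0]]}'
python3 goto.py .478 .211 .138 92
python3 - <<'E'
from h import *
im,d,c=grab("wrist"); cv2.imwrite("pics/w5.png",im)
E
```

```text
time_s: 10.55
position: [0.4799, 0.2066, 0.2189]
tool_rot: [[0.0, -0.035, 0.999], [0.0, 0.999, 0.035], [-1.0, 0.0, 0.0]]
ft_force: [-0.0, 0.1, 0.3]
grip_width: 0.0621
time_s: 10.75
position: [0.4789, 0.204, 0.2192]
tool_rot: [[-0.0, -0.033, 0.999], [-0.0, 0.999, 0.033], [-1.0, -0.0, -0.0]]
ft_force: [-0.2, -1.2, 0.8]
grip_width: 0.062
at [0.4789 0.204  0.2192] t 10.75 F [-0.2 -1.2  0.8] w 0.062 yaw 91.88
shift [ 0.0812  0.0071 -0.0006] dr [-0.0021 -0.0005  0.0004]
```

View pics/w5.png

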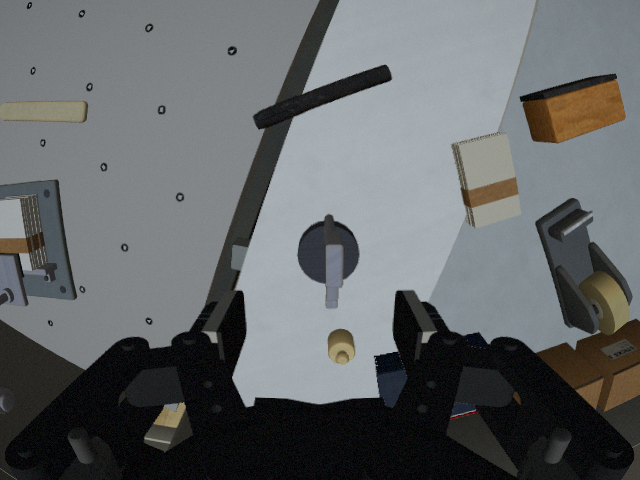

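The tab is at (334,255), parallel to the pads and 7 mm to the side, which agrees with depth. I'll descend, grip and lift.

```bash
python3 -m crank '{"hand":[70,70,70,70,70],"translation":[[0.02,0.007,0],[0.05,0.007,-0.001],[0.07,0.007,-0.001],[0.08,0.007,-0.001],[0.08,0.007,-0.001]],"dr":[[0,0,0],[0,0,0],[0,0,0],[0,0,0],[0,0,0]]}'
python3 -m crank '{"hand":[110,150,190,230,255],"translation":[[0,0,0],[0,0,0],[0,0,0],[0,0,0],[0,0,0]],"dr":[[0,0,0],[0,0,0],[0,0,0],[0,0,0],[0,0,0]]}' 110
python3 -m crank '{"hand":[255,255,255],"translation":[[0,0,0],[0,0,0],[0,0,0]],"dr":[[0,0,0],[0,0,0],[0,0,0]]}'
python3 -m crank '{"hand":[255,255,255,255,255],"translation":[[-0.005,0,0],[-0.01,0,0],[-0.02,0,0],[-0.02,0,0],[-0.02,0,0]],"dr":[[0,0,0],[0,0,0],[0,0,0],[0,0,0],[0,0,0]]}'
python3 - <<'E'
from h import *
s=sensors.observe();print(s["wrist_torque"],s["position"])
im,d,c=grab("side"); cv2.imwrite("pics/s6.png",cv2.resize(im[140:290,230:400],None,fx=3.5,fy=3.5,interpolation=2))
E
```

```text
time_s: 11.3
position: [0.4776, 0.211, 0.1387]
tool_rot: [[-0.002, -0.032, 0.999], [-0.0, 0.999, 0.032], [-1.0, -0.0, -0.002]]
ft_force: [-0.1, -0.0, 0.1]
grip_width: 0.0618
time_s: 11.8
position: [0.4782, 0.2122, 0.1401]
tool_rot: [[0.001, -0.033, 0.999], [0.001, 0.999, 0.033], [-1.0, 0.001, 0.001]]
ft_force: [-0.7, 1.5, 5.8]
grip_width: 0.0081
time_s: 12.1
position: [0.4782, 0.2122, 0.1401]
tool_rot: [[0.001, -0.033, 0.999], [0.001, 0.999, 0.033], [-1.0, 0.0, 0.001]]
ft_force: [-1.9, 1.4, 5.8]
grip_width: 0.0082
time_s: 12.6
position: [0.4779, 0.2119, 0.1595]
tool_rot: [[0.0, -0.033, 0.999], [0.0, 0.999, 0.033], [-1.0, 0.0, 0.0]]
ft_force: [-0.2, 0.7, -4.6]
grip_width: 0.0087
[0.00795872 0.19805981 0.04073646] [0.47794532 0.21192953 0.15946929]
```

View pics/s6.png

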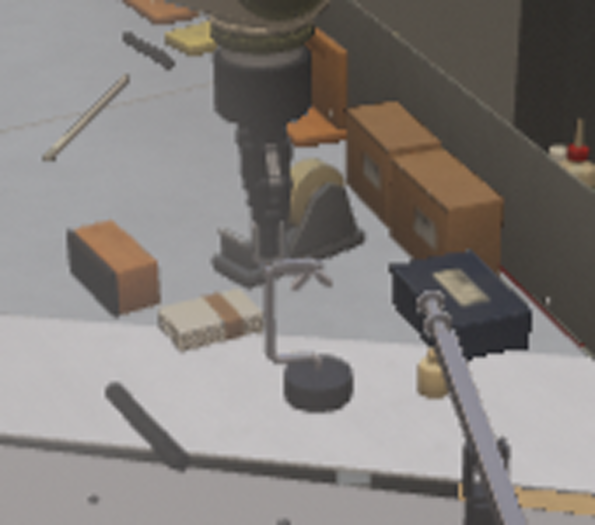

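The hanger is held level, its disc at (318,382) in the crop. The collars show at (430,300) and (436,320). I'll triangulate the groove from both views.

Run:
```python
from m import *
def ray(n,uv):
    c=cams.calibration(n); f=240/np.tan(np.radians(c["vertical_fov"])/2); T=np.array(c["extrinsics"])
    r=T[:3,:3]@np.array([(uv[0]-c["cx"])/f,(uv[1]-c["cy"])/f,1]); return T[:3,3],r/np.linalg.norm(r)
def tri(a,b):
    A=np.zeros((3,3));B=np.zeros(3);L=[ray("side",a),ray("scene",b)]
    for o,r in L: M=np.eye(3)-np.outer(r,r);A+=M;B+=M@o
    X=np.linalg.solve(A,B); return X.round(4),[round(1000*np.linalg.norm((np.eye(3)-np.outer(r,r))@(X-o)),1) for o,r in L]
print("outer",tri((352.9,225.7),(260+281/2.8,190+77/2.8)),"inner",tri((354.6,231.4),(260+299/2.8,190+91/2.8)))
R_=np.radians(1.85);R=np.array([[np.cos(R_),-np.sin(R_)],[np.sin(R_),np.cos(R_)]]);t=np.array([.549,-.158])
im1,d1,c1=grab("scene");im2,d2,c2=grab("side")
cv2.imwrite("pics/g1.png",im1);cv2.imwrite("pics/g2.png",im2)
for P in(cloud(d1,c1),cloud(d2,c2),np.load("scene.npy"),np.load("side.npy")):
    P=P.reshape(-1,3);P=P[np.isfinite(P[:,0])];P=P.copy();P[:,:2]=(P[:,:2]-t)@R
    P=P[(abs(P[:,0]-.022)<.015)&(P[:,1]>.1)&(P[:,1]<.17)&(abs(P[:,2]-.226)<.03)]
    o=[]
    for lo in np.arange(.1,.168,.004):
        s=P[(P[:,1]>=lo)&(P[:,1]<lo+.004)]
        if len(s)>1:o.append((round(lo*1000+2),len(s),round(1e3*s[:,0].min()),round(1e3*s[:,0].max()),round(1e3*s[:,2].max())))
    print(o)
    # hook check
for d,c in((d1,c1),(d2,c2)):
    P=cloud(d,c).reshape(-1,3); P=P[(abs(P[:,0]-.51)<.06)&(abs(P[:,1]-.212)<.04)]
    q=P[(P[:,2]>.036)&(P[:,2]<.053)]; print("disc",cv2.minEnclosingCircle((q[:,:2]*1000).astype(np.float32)))
    q=P[(P[:,2]>.122)&(P[:,2]<.15)&(P[:,0]>.49)&(abs(P[:,1]-.212)<.012)]; print("hook",len(q),q.min(0),q.max(0),q.mean(0))
```

```text
outer (array([ 0.5668, -0.0088,  0.2311]), [np.float64(0.6), np.float64(0.6)]) inner (array([ 0.5663, -0.0311,  0.2281]), [np.float64(0.5), np.float64(0.5)])
[(102, 13, 14, 31, 233), (106, 11, 13, 27, 234), (110, 7, 14, 26, 231), (114, 3, 17, 22, 228), (118, 8, 18, 30, 230), (122, 8, 17, 28, 239), (126, 13, 13, 33, 236), (130, 6, 13, 25, 233), (134, 6, 18, 25, 232), (138, 5, 19, 25, 233), (142, 5, 19, 22, 234), (146, 8, 18, 30, 233), (150, 13, 14, 30, 239), (154, 9, 13, 24, 237)]
[(102, 7, 14, 28, 230), (106, 10, 14, 24, 231), (110, 5, 16, 28, 229), (114, 2, 19, 22, 229), (118, 3, 17, 21, 229), (122, 6, 19, 26, 236), (126, 26, 12, 30, 235), (130, 6, 14, 30, 233), (138, 7, 18, 25, 233), (142, 2, 19, 21, 233), (146, 11, 15, 30, 239), (150, 21, 13, 31, 238), (154, 3, 28, 31, 235)]
[(102, 9, 15, 32, 231), (106, 13, 16, 29, 231), (110, 8, 15, 26, 231), (114, 7, 18, 23, 233), (118, 5, 18, 27, 234), (122, 7, 19, 28, 231), (126, 12, 15, 32, 236), (130, 7, 13, 24, 234), (134, 6, 19, 28, 231), (138, 6, 17, 23, 233), (142, 7, 17, 26, 236), (146, 3, 19, 23, 231), (150, 17, 13, 34, 243), (154, 8, 15, 22, 237)]
[(102, 10, 14, 28, 231), (106, 9, 15, 24, 230), (110, 4, 15, 27, 230), (118, 8, 18, 25, 230), (122, 4, 16, 28, 233), (126, 26, 12, 29, 234), (130, 3, 13, 30, 233), (138, 5, 18, 25, 233), (142, 5, 17, 23, 233), (146, 12, 13, 30, 239), (150, 19, 13, 31, 237), (154, 4, 14, 19, 231)]
disc ((519.713623046875, 213.45181274414062), 32.98584747314453)
hook 34 [0.49098164 0.20703798 0.12968215] [0.53265882 0.21585165 0.14858065] [0.51058436 0.21144805 0.13913073]
disc ((519.38720703125, 208.31552124023438), 31.078641891479492)
hook 57 [0.49093254 0.20595745 0.12682768] [0.52935169 0.2158723  0.14993793] [0.50882573 0.21033022 0.14008891]
```

```bash
python3 -m crank '{"hand":[255,255,255,255,255],"translation":[[-0.03,0,0],[-0.06,0,0],[-0.09,-0.01,-0.005],[-0.12,-0.03,-0.01],[-0.133,-0.06,-0.013]],"dr":[[0,0,0],[0,0,0],[0,0,0],[0,0,0],[0,0,0]]}'
python3 -m crank '{"hand":[255,255,255,255,255],"translation":[[0,-0.03,0],[0,-0.065,0],[0,-0.1,-0.005],[0,-0.135,-0.01],[0,-0.16,-0.012]],"dr":[[0,0,0],[0,0,0],[0,0,0],[0,0,0],[0,0,0]]}'
python3 goto.py .462 -.019 .292 92
```

```text
time_s: 13.25
position: [0.467, 0.1517, 0.2948]
tool_rot: [[0.004, -0.035, 0.999], [0.001, 0.999, 0.035], [-1.0, 0.0, 0.004]]
ft_force: [1.6, -0.1, -4.8]
grip_width: 0.0084
time_s: 13.75
position: [0.4597, -0.0106, 0.2921]
tool_rot: [[-0.001, -0.032, 0.999], [-0.0, 0.999, 0.032], [-1.0, -0.0, -0.001]]
ft_force: [0.3, 0.4, -4.7]
grip_width: 0.0083
at [ 0.4597 -0.0106  0.2921] t 13.75 F [ 0.3  0.4 -4.7] w 0.0083 yaw 91.84
shift [ 0.0001 -0.0085  0.0021] dr [-0.0028 -0.0008  0.0003]
```

```bash
python3 -m crank '{"hand":[255,255,255,255,255],"translation":[[0,-0.005,0],[0,-0.009,0.01],[0,-0.0105,0.03],[0,-0.0105,0.05],[0,-0.0105,0.065]],"dr":[[0,0,0],[0,0,0],[0,0,0],[0,0,0],[0,0,0]]}'
python3 -m crank '{"hand":[255,255,255],"translation":[[0,0,0.0055],[0,0,0.0055],[0,0,0.0055]],"dr":[[0,0,0],[0,0,0],[0,0,0]]}'
python3 goto.py .5305 -.019 .27 92
python3 - <<'E'
from h import *
im,d,c=grab("side"); im2,d2,c2=grab("scene")
a=cv2.resize(im[150:300,290:420],None,fx=3,fy=3,interpolation=2); b=cv2.resize(im2[150:300,310:440],None,fx=3,fy=3,interpolation=2)
cv2.imwrite("pics/h7.png",np.hstack([a,b]))
E
```

```text
time_s: 14.25
position: [0.5272, -0.0161, 0.2919]
tool_rot: [[-0.0, -0.034, 0.999], [0.0, 0.999, 0.034], [-1.0, 0.0, -0.0]]
ft_force: [-0.4, 0.4, -5.4]
grip_width: 0.0084
time_s: 14.55
position: [0.5307, -0.0164, 0.2922]
tool_rot: [[-0.001, -0.034, 0.999], [0.0, 0.999, 0.034], [-1.0, 0.0, -0.001]]
ft_force: [0.9, 0.5, -4.6]
grip_width: 0.008
at [ 0.5307 -0.0164  0.2922] t 14.55 F [ 0.9  0.5 -4.6] w 0.008 yaw 91.94
shift [ 0.0222 -0.0025 -0.0003] dr [-0.001  -0.0007 -0.0002]
```

View pics/h7.png

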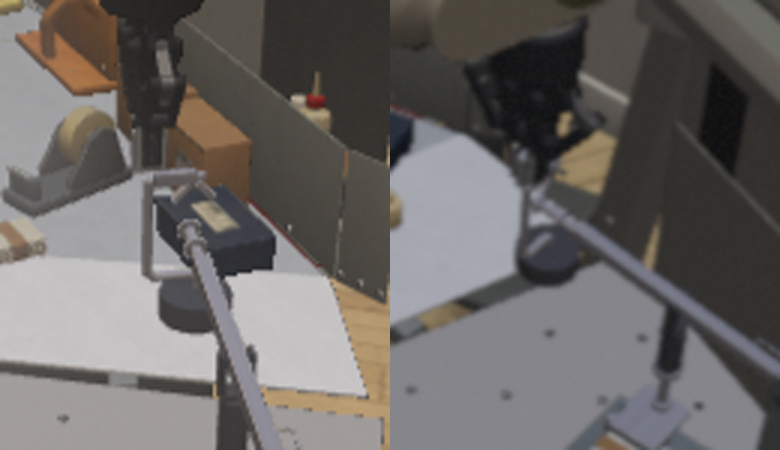

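The bar is between the hook and the bent stem, as wanted. I'll correct y and lower in steps, watching the vertical force.

```bash
python3 -m crank '{"hand":[255,255,255,255,255],"translation":[[0.006,-0.0025,0],[0.012,-0.0025,0],[0.018,-0.0025,0],[0.024,-0.0025,0],[0.028,-0.0025,0]],"dr":[[0,0,0],[0,0,0],[0,0,0],[0,0,0],[0,0,0]]}'
python3 -m crank '{"hand":[255,255,255],"translation":[[0.002,0,0],[0.002,0,0],[0.002,0,0]],"dr":[[0,0,0],[0,0,0],[0,0,0]]}'
python3 - <<'E'
from h import *
print(sensors.observe()["wrist_torque"])
im,d,c=grab("side"); im2,d2,c2=grab("scene")
a=cv2.resize(im[200:260,320:390],None,fx=6,fy=6,interpolation=2); b=cv2.resize(im2[190:250,330:400],None,fx=6,fy=6,interpolation=2)
cv2.imwrite("pics/h8.png",np.hstack([a[:360,:400],b[:360,:400]]))
P=cloud(d,c).reshape(-1,3)
q=P[(P[:,2]>.24)&(P[:,2]<.262)&(P[:,0]>.535)&(P[:,0]<.59)&(abs(P[:,1]+.019)<.02)]; print(len(q),q.min(0),q.max(0),q.mean(0))
E
```

```text
time_s: 15.15
position: [0.531, -0.0194, 0.2635]
tool_rot: [[-0.001, -0.033, 0.999], [0.0, 0.999, 0.033], [-1.0, 0.0, -0.001]]
ft_force: [0.5, 0.1, -6.4]
grip_width: 0.0083
time_s: 15.45
position: [0.5313, -0.0194, 0.2625]
tool_rot: [[0.0, -0.033, 0.999], [-0.0, 0.999, 0.033], [-1.0, -0.0, 0.0]]
ft_force: [-0.4, -0.4, -4.5]
grip_width: 0.0083
[-0.01234343  0.176626    0.01277886]
110 [ 0.53531203 -0.02582813  0.24059399] [ 0.57771436 -0.01308206  0.26127856] [ 0.55617244 -0.02095789  0.25083361]
```

View pics/h8.png

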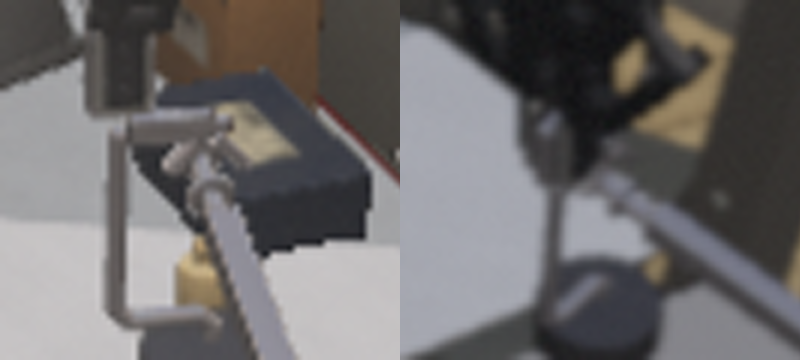

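```bash
cat > o.py <<'E'
from h import *
s=sensors.observe(); print("t",round(s["time_s"],2),"p",s["position"].round(4),"F",s["ft_force"].round(2),"T",s["wrist_torque"].round(3))
E
python3 -m crank '{"hand":[255,255,255,255,255],"translation":[[0.002,0,0],[0.004,0,0],[0.006,0,0],[0.007,0,0],[0.008,0,0]],"dr":[[0,0,0],[0,0,0],[0,0,0],[0,0,0],[0,0,0]]}' >/dev/null; python3 o.py
python3 -m crank '{"hand":[255,255,255,255,255],"translation":[[0.001,0,0],[0.002,0,0],[0.003,0,0],[0.004,0,0],[0.005,0,0]],"dr":[[0,0,0],[0,0,0],[0,0,0],[0,0,0],[0,0,0]]}' >/dev/null; python3 o.py
python3 -m crank '{"hand":[255,255,255,255,255],"translation":[[0.001,0,0],[0.002,0,0],[0.003,0,0],[0.004,0,0],[0.005,0,0]],"dr":[[0,0,0],[0,0,0],[0,0,0],[0,0,0],[0,0,0]]}' >/dev/null; python3 o.py
python3 -m crank '{"hand":[255,255,255,255,255],"translation":[[0.001,0,0],[0.002,0,0],[0.003,0,0],[0.004,0,0],[0.005,0,0]],"dr":[[0,0,0],[0,0,0],[0,0,0],[0,0,0],[0,0,0]]}' >/dev/null; python3 o.py
```

```text
t 16.05 p [ 0.5311 -0.0194  0.2542] F [-0.42  0.08 -2.74] T [-0.001  0.227 -0.013]
t 16.55 p [ 0.5311 -0.0193  0.2493] F [-2.28  0.98 -2.71] T [0.163 0.431 0.002]
t 17.05 p [ 0.5311 -0.0194  0.2442] F [-1.98  0.86 -2.94] T [0.31  0.572 0.059]
t 17.55 p [ 0.5312 -0.0194  0.2392] F [-1.46  2.05 -2.37] T [0.345 0.555 0.032]
```

Sideways forces show the bar riding on the −x leg of the V and pulling +y. I'll ease the hook that way.

```bash
python3 -m crank '{"hand":[255,255,255,255],"translation":[[0,0.001,-0.001],[0,0.0015,-0.002],[0,0.0015,-0.002],[0,0.0015,-0.002]],"dr":[[0,0,0],[0,0,0],[0,0,0],[0,0,0]]}' >/dev/null; python3 o.py
python3 -m crank '{"hand":[255,255,255,255],"translation":[[0,0,0],[0,0,-0.001],[0,0,-0.001],[0,0,-0.001]],"dr":[[0,0,0],[0,0,0],[0,0,0],[0,0,0]]}' >/dev/null; python3 o.py
python3 - <<'E'
from h import *
R_=np.radians(1.85);R=np.array([[np.cos(R_),-np.sin(R_)],[np.sin(R_),np.cos(R_)]]);t=np.array([.549,-.158])
for n in("side","scene"):
    im,d,c=grab(n); cv2.imwrite(f"pics/{n}9.png",im); P=cloud(d,c).reshape(-1,3).copy(); P=P[np.isfinite(P[:,0])]; P[:,:2]=(P[:,:2]-t)@R
    P=P[(abs(P[:,0]-.022)<.02)&(P[:,1]>.1)&(P[:,1]<.17)&(abs(P[:,2]-.215)<.035)]
    print([(round(lo*1000+2),len(s),round(1e3*s[:,0].min()),round(1e3*s[:,0].max()),round(1e3*s[:,2].max())) for lo in np.arange(.1,.168,.004) if len(s:=P[(P[:,1]>=lo)&(P[:,1]<lo+.004)])>1])
E
```

```text
t 17.95 p [ 0.5298 -0.0184  0.2397] F [ 3.02 -2.14 -2.49] T [-0.398 -0.546 -0.141]
t 18.35 p [ 0.5288 -0.018   0.2396] F [ 4.69 -0.64 -3.04] T [-0.2   -0.914 -0.046]
[(102, 11, 14, 28, 219), (106, 8, 15, 22, 219), (110, 4, 16, 28, 217), (118, 4, 18, 25, 216), (122, 3, 17, 21, 216), (126, 16, 13, 30, 220), (130, 19, 13, 30, 221), (134, 20, 2, 34, 236), (138, 58, 3, 35, 235), (142, 20, 4, 38, 235), (146, 4, 7, 32, 234)]
[(102, 10, 14, 29, 218), (106, 11, 15, 29, 225), (110, 8, 14, 32, 221), (114, 8, 16, 24, 219), (118, 3, 18, 22, 216), (122, 6, 18, 26, 219), (126, 11, 12, 30, 223), (130, 12, 14, 33, 222), (134, 6, 14, 19, 222), (138, 25, 4, 38, 235), (142, 7, 4, 39, 215)]
```

```bash
python3 -m crank '{"hand":[255,255,255,255],"translation":[[0,0,0.001],[0,-0.0003,0.0018],[0,-0.0003,0.0018],[0,-0.0003,0.0018]],"dr":[[0,0,0],[0,0,0],[0,0,0],[0,0,0]]}' >/dev/null; python3 o.py
python3 -m crank '{"hand":[255,255,255,255,255],"translation":[[0.001,0,0],[0.002,0,0],[0.003,0,0],[0.004,0,0],[0.005,0,0]],"dr":[[0,0,0],[0,0,0],[0,0,0],[0,0,0],[0,0,0]]}' >/dev/null; python3 o.py
python3 -m crank '{"hand":[255,255,255,255,255],"translation":[[0.001,0,0],[0.002,0,0],[0.003,0,0],[0.004,0,0],[0.005,0,0]],"dr":[[0,0,0],[0,0,0],[0,0,0],[0,0,0],[0,0,0]]}' >/dev/null; python3 o.py
python3 -m crank '{"hand":[255,255,255,255,255],"translation":[[0.001,0,0],[0.002,0,0],[0.003,0,0],[0.004,0,0],[0.005,0,0]],"dr":[[0,0,0],[0,0,0],[0,0,0],[0,0,0],[0,0,0]]}' >/dev/null; python3 o.py
```

```text
t 18.85 p [ 0.5297 -0.0181  0.2392] F [ 1.31  0.21 -2.76] T [ 0.041 -0.07   0.011]
t 19.35 p [ 0.53   -0.0181  0.2342] F [ 0.04  1.97 -2.94] T [ 0.308 -0.241 -0.023]
t 19.85 p [ 0.53   -0.0182  0.2293] F [ 2.26  1.69 -2.8 ] T [ 0.297 -0.255  0.087]
t 20.35 p [ 0.53   -0.0182  0.2243] F [ 1.22  1.28 -1.57] T [ 0.356 -0.245  0.042]
```

```bash
python3 -m crank '{"hand":[255,255,255,255,255],"translation":[[0.001,0.0004,0.0004],[0.002,0.0006,0.0005],[0.003,0.0006,0.0005],[0.003,0.0006,0.0005],[0.003,0.0006,0.0005]],"dr":[[0,0,0],[0,0,0],[0,0,0],[0,0,0],[0,0,0]]}' >/dev/null; python3 o.py
python3 -m crank '{"hand":[255,255,255,255,255],"translation":[[0.001,0,0],[0.002,0,0],[0.003,0,0],[0.003,0,0],[0.003,0,0]],"dr":[[0,0,0],[0,0,0],[0,0,0],[0,0,0],[0,0,0]]}' >/dev/null; python3 o.py
python3 -m crank '{"hand":[255,255,255,255,255],"translation":[[0.001,0,0],[0.002,0,0],[0.003,0,0],[0.003,0,0],[0.003,0,0]],"dr":[[0,0,0],[0,0,0],[0,0,0],[0,0,0],[0,0,0]]}' >/dev/null; python3 o.py
```

```text
t 20.85 p [ 0.5302 -0.0179  0.2213] F [-2.16 -0.66 -1.67] T [-0.303  0.402 -0.045]
t 21.35 p [ 0.5303 -0.0177  0.2183] F [-3.38 -1.96 -0.9 ] T [-0.364  0.567 -0.031]
t 21.85 p [ 0.5303 -0.0176  0.2153] F [-4.12 -1.41 -1.68] T [-0.303  0.714 -0.051]
```

```bash
python3 -m crank '{"hand":[255,255,255,255,255],"translation":[[0.001,-0.0002,-0.0003],[0.002,-0.0003,-0.0004],[0.003,-0.0003,-0.0004],[0.003,-0.0003,-0.0004],[0.003,-0.0003,-0.0004]],"dr":[[0,0,0],[0,0,0],[0,0,0],[0,0,0],[0,0,0]]}' >/dev/null; python3 o.py
for i in 1 2 3; do python3 -m crank '{"hand":[255],"translation":[[0,0,0]],"dr":[[0,0,0]]}' >/dev/null; python3 o.py; done
python3 -m crank '{"hand":[255,255,255,255,255],"translation":[[0.001,0,0],[0.002,0,0],[0.003,0,0],[0.003,0,0],[0.003,0,0]],"dr":[[0,0,0],[0,0,0],[0,0,0],[0,0,0],[0,0,0]]}' >/dev/null; 
for i in 1 2 3 4; do python3 -m crank '{"hand":[255],"translation":[[0,0,0]],"dr":[[0,0,0]]}' >/dev/null; python3 o.py; done
```

```text
t 22.35 p [ 0.5302 -0.0178  0.2124] F [-1.43  0.97 -0.66] T [0.266 0.321 0.009]
t 22.45 p [ 0.5302 -0.0178  0.2124] F [-0.76  1.97 -0.17] T [0.339 0.214 0.063]
t 22.55 p [ 0.5301 -0.0178  0.2124] F [-0.89  1.81 -0.23] T [0.433 0.176 0.047]
t 22.65 p [ 0.5301 -0.0178  0.2124] F [-0.78  2.56 -0.89] T [0.412 0.104 0.037]
t 23.25 p [ 0.5301 -0.0179  0.2094] F [-0.35  3.47  0.06] T [0.567 0.075 0.128]
t 23.35 p [ 0.5301 -0.0179  0.2094] F [ 0.12  3.68 -0.51] T [0.583 0.026 0.137]
t 23.45 p [ 0.5301 -0.0179  0.2094] F [0.24 2.84 0.31] T [ 0.614 -0.032  0.109]
t 23.55 p [ 0.5301 -0.0179  0.2093] F [ 0.86  2.68 -0.23] T [ 0.637 -0.045  0.149]
```

```bash
python3 -m crank '{"hand":[255,255,255],"translation":[[0,0.0002,0],[0,0.0003,0],[0,0.0003,0]],"dr":[[0,0,0],[0,0,0],[0,0,0]]}' >/dev/null
for i in 1 2 3 4 5 6; do python3 -m crank '{"hand":[255],"translation":[[0,0,0]],"dr":[[0,0,0]]}' >/dev/null; python3 o.py; done
python3 - <<'E'
from h import *
im,d,c=grab("side"); im2,d2,c2=grab("scene")
a=cv2.resize(im[170:320,290:420],None,fx=3,fy=3,interpolation=2); b=cv2.resize(im2[170:320,310:440],None,fx=3,fy=3,interpolation=2)
cv2.imwrite("pics/h10.png",np.hstack([a,b]))
E
```

```text
t 23.95 p [ 0.5301 -0.0178  0.2094] F [ 0.48  1.03 -0.28] T [ 0.256 -0.007  0.091]
t 24.05 p [ 0.5301 -0.0178  0.2093] F [-0.3   1.99  0.23] T [ 0.214 -0.033 -0.011]
t 24.15 p [ 0.5301 -0.0178  0.2094] F [ 0.25  0.62 -0.41] T [ 0.151 -0.107 -0.001]
t 24.25 p [ 0.5301 -0.0178  0.2094] F [ 0.26  0.06 -0.02] T [ 0.128 -0.138  0.009]
t 24.35 p [ 0.5301 -0.0178  0.2093] F [ 0.74  0.44 -0.6 ] T [ 0.069 -0.105  0.032]
t 24.45 p [ 0.53   -0.0178  0.2094] F [0.95 0.13 0.68] T [ 0.097 -0.073  0.   ]
```

View pics/h10.png

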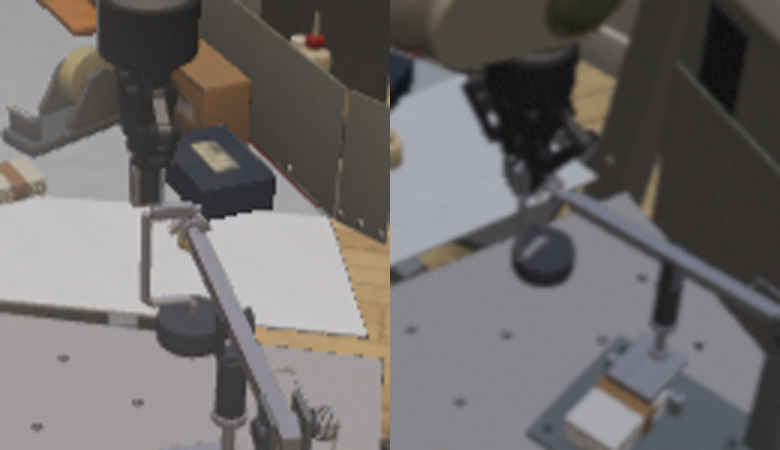

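Vertical and side forces have all dropped to about zero, so the lever carries the weight. I'll cut the grip force and then open gently.

```bash
python3 -m crank '{"hand":[255,255,255],"translation":[[0,0,0],[0,0,0],[0,0,0]],"dr":[[0,0,0],[0,0,0],[0,0,0]]}' 20; python3 o.py
python3 -m crank '{"hand":[240,236,232,228,224],"translation":[[0,0,0],[0,0,0],[0,0,0],[0,0,0],[0,0,0]],"dr":[[0,0,0],[0,0,0],[0,0,0],[0,0,0],[0,0,0]]}' 20; python3 o.py
python3 -m crank '{"hand":[220,216,210,204,198],"translation":[[0,0,0],[0,0,0],[0,0,0],[0,0,0],[0,0,0]],"dr":[[0,0,0],[0,0,0],[0,0,0],[0,0,0],[0,0,0]]}' 20; python3 o.py
```

```text
time_s: 24.85
position: [0.53, -0.0177, 0.2093]
tool_rot: [[0.0, -0.033, 0.999], [-0.0, 0.999, 0.033], [-1.0, -0.0, 0.0]]
ft_force: [1.2, 0.0, -0.3]
grip_width: 0.0081
t 24.85 p [ 0.53   -0.0177  0.2093] F [ 1.24  0.03 -0.35] T [-0.054 -0.179 -0.017]
time_s: 25.35
position: [0.5299, -0.0176, 0.2093]
tool_rot: [[-0.0, -0.033, 0.999], [0.0, 0.999, 0.033], [-1.0, 0.0, -0.0]]
ft_force: [0.6, -0.4, -0.0]
grip_width: 0.0104
t 25.35 p [ 0.5299 -0.0176  0.2093] F [ 0.63 -0.35 -0.02] T [-0.025  0.025  0.027]
time_s: 25.85
position: [0.53, -0.0176, 0.2093]
tool_rot: [[-0.0, -0.033, 0.999], [0.0, 0.999, 0.033], [-1.0, 0.0, -0.0]]
ft_force: [-0.6, 0.3, 0.1]
grip_width: 0.0189
t 25.85 p [ 0.53   -0.0176  0.2093] F [-0.64  0.32  0.06] T [-0.046  0.025 -0.059]
```

```bash
python3 -m crank '{"hand":[180,160,140,120,120],"translation":[[0,0,0],[0,0,0],[0,0,0],[0,0,0],[0,0,0]],"dr":[[0,0,0],[0,0,0],[0,0,0],[0,0,0],[0,0,0]]}' ; python3 o.py
python3 -m crank '{"hand":[120,120,120,120,120],"translation":[[-0.005,0,0],[-0.02,0,0],[-0.04,0,0],[-0.06,0,0],[-0.075,0,0]],"dr":[[0,0,0],[0,0,0],[0,0,0],[0,0,0],[0,0,0]]}'
python3 -m crank '{"hand":[120,120,120,120,120],"translation":[[-0.02,0,-0.02],[-0.04,0,-0.05],[-0.04,0.03,-0.08],[-0.04,0.07,-0.1],[-0.04,0.1,-0.1]],"dr":[[0,0,0],[0,0,0],[0,0,0],[0,0,0],[0,0,0]]}'
python3 - <<'E'
from m import *
R_=np.radians(1.85);R=np.array([[np.cos(R_),-np.sin(R_)],[np.sin(R_),np.cos(R_)]]);t=np.array([.549,-.158])
for k in range(4):
    ims=[]
    for n in("side","scene"):
        im,d,c=grab(n); ims.append(im); P=cloud(d,c).reshape(-1,3).copy(); P=P[np.isfinite(P[:,0])]
        h=P[(P[:,0]>.505)&(P[:,0]<.555)&(abs(P[:,1]+.018)<.02)&(P[:,2]>.12)]
        tab=h[(h[:,2]>.21)&(h[:,2]<.27)]; st=h[(h[:,2]>.13)&(h[:,2]<.18)]
        P[:,:2]=(P[:,:2]-t)@R; q=P[(P[:,0]>-.12)&(P[:,0]<-.035)&(abs(P[:,1])<.06)&(abs(P[:,2]-.041)<.005)]
        print(n,"tab",len(tab),tab.mean(0).round(4),tab[:,2].max().round(4),"stem",st.mean(0).round(4),"pack",rect(q),q.min(0).round(4)[:2])
a=cv2.resize(ims[0][170:370,280:420],None,fx=2.8,fy=2.8,interpolation=2); b=cv2.resize(ims[1][170:370,310:450],None,fx=2.8,fy=2.8,interpolation=2)
cv2.imwrite("pics/f11.png",np.hstack([a,b]))
E
```

```text
time_s: 26.35
position: [0.53, -0.0176, 0.2093]
tool_rot: [[-0.0, -0.033, 0.999], [0.0, 0.999, 0.033], [-1.0, 0.0, -0.0]]
ft_force: [0.8, -0.1, -0.5]
grip_width: 0.0457
t 26.35 p [ 0.53   -0.0176  0.2093] F [ 0.77 -0.13 -0.48] T [-0.018  0.002  0.007]
time_s: 26.85
position: [0.5301, -0.0177, 0.286]
tool_rot: [[0.002, -0.033, 0.999], [-0.0, 0.999, 0.033], [-1.0, -0.0, 0.002]]
ft_force: [-0.1, 0.5, -0.1]
grip_width: 0.0451
time_s: 27.35
position: [0.4245, 0.0803, 0.3256]
tool_rot: [[0.002, -0.033, 0.999], [0.0, 0.999, 0.033], [-1.0, -0.0, 0.002]]
ft_force: [1.0, 0.6, -0.5]
grip_width: 0.0453
side tab 137 [ 0.5296 -0.0207  0.2255] 0.24 stem [ 0.531  -0.0204  0.157 ] pack (array([-60.8,   2. ]), array([59.2, 51.2]), 89.7, 421) [-0.0863 -0.0276]
scene tab 88 [ 0.5286 -0.0188  0.2272] 0.2414 stem [ 0.5311 -0.0189  0.1566] pack (array([-60.6,   1.2]), array([58.1, 51.9]), 88.0, 295) [-0.0867 -0.0287]
side tab 139 [ 0.5296 -0.0204  0.2255] 0.2394 stem [ 0.5317 -0.0203  0.1576] pack (array([-60.9,   1.5]), array([51.4, 60.8]), 0.4, 423) [-0.0864 -0.0291]
scene tab 86 [ 0.5281 -0.019   0.2283] 0.2416 stem [ 0.5307 -0.0188  0.1563] pack (array([-60.7,   1.9]), array([57., 51.]), 89.7, 293) [-0.0863 -0.0266]
side tab 140 [ 0.5295 -0.0208  0.2258] 0.2394 stem [ 0.5313 -0.0202  0.1575] pack (array([-60.8,   1.9]), array([59. , 51.2]), 89.9, 423) [-0.0864 -0.0276]
scene tab 88 [ 0.5288 -0.0186  0.2272] 0.2404 stem [ 0.5325 -0.0186  0.1583] pack (array([-60.4,   2.8]), array([50.6, 58.2]), 0.2, 291) [-0.0857 -0.0263]
side tab 141 [ 0.5296 -0.0208  0.2256] 0.2399 stem [ 0.5309 -0.0206  0.1568] pack (array([-60.7,   1.8]), array([51. , 59.2]), 0.6, 422) [-0.0862 -0.028 ]
scene tab 86 [ 0.5287 -0.0189  0.2277] 0.2408 stem [ 0.531  -0.0188  0.1583] pack (array([-60.4,   2.6]), array([57.6, 50.9]), 89.7, 289) [-0.086  -0.0263]
```

```bash
python3 -c "
from h import *
s=sensors.observe();print(s['time_s'],abs(s['qvel']).max());print(env.close_job())"
```

```text
27.75 0.15746991206453262
the job is handed in; nothing more can be done
None
```

The job is handed in at 27.75 s of the 72 s allowed. No verdict was reported, so success is judged only by my own checks below.

- **Pack:** I laid the thick pack on the bed and pushed it back with two fingers until the fence pushed back with about 12 N. The last depth measurements put its outer end 86–87 mm in front of the fence face, so its fence end is flush. It is about 2 mm off centre and square to within about 0.5°, apart from one reading of 2°.
- **Weight:** I hung it in the groove and eased it down about 45 mm. The hand's vertical force fell from about 4.7 N to about zero before I opened at low grip force. Nothing pushed back on opening.
- **After letting go:** In four pairs of camera readings the weight stayed put within noise. Its tab top is at about 0.240 m, where I let go, and it hangs upright to about 0.02 rad.

**Sideways forces:** While lowering, the hook pressed sideways on the bar with up to about 5 N, which I corrected in small shifts.

**Not checked:**
- **Final picture:** I had used up my 12 views, so I never saw it; the end state rests on depth data.
- **Lever angle and foot force:** I did not measure these directly. From the amount of sink I estimate the lever is about 0.17 rad down.
- **Other objects:** I did not measure them again after the moves; I kept the path clear of them.

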